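# Slide a fixture plate out to the pointer with a pasted pin and hold it

### The arm

A 6-joint arm with a two-finger parallel gripper is mounted at the origin on the work surface. World frame = base frame: x ahead of the robot, y to its left, z up, the work surface at z = 0. Lengths are in m, angles in rad, forces in N, time in s.
With the tool pointing down it reaches from about 0.35 to 0.975 m from the base axis. Payload 17.4 kg.
Tool frame: the origin (TCP) lies midway between the tips of the shut fingers; the grasp point (between the pads) lies 19 mm behind it; z points along the fingers, y is the line along which they close (so a half turn about z gives the same grasp; the last joint's range is limited). The gripper opens to 85 mm and grips with 20 to 120 N. Pads are 22 mm wide; open, the fingers measure 114 mm over their backs; the gripper's body (76 mm by 85 mm) begins 54 mm behind the grasp point. The pads swing forward as they close: fully open they stand 13 mm farther back than shut.
Start: joints at [-1.277, 0.116, 1.442, -0, 1.584, -0.038], TCP at [0.22, -0.638, 0.231] pointing down, gripper open.
Joint ranges: [-2.83, 2.83], [-0.83, 2.19], [0.07, 2.5], [-1.14, 4.28], [0.01, 3], [-2.97, 2.97]. Speed limits (rad/s): [1.89, 1.89, 2.22, 3.14, 3.14, 3.14].

### API

Orientations are given as [roll, pitch, yaw] about the fixed x, y, z axes, in that order (R = Rz(yaw) Ry(pitch) Rx(roll)).
In Python, from cell import get_obs, imaging, job gives the robot as it stands.
- The arm moves only by the tool jog_arm, never from a script. Its argument "plan" is a list of rows, each a list of 3 entries, a list of its own where there are three numbers: the turn, a rotation vector about the world's x, y, z in degrees, then the shift along the world's x, y, z in mm, then the opening, from 0 (shut) to 1 (fully open). In form: [[[wx, wy, wz], [x, y, z], claw], ...]. A call has 1 to 12 rows; each row shifts and turns the commanded pose from where the row before left it; what a row does not reach is not made up. A row lasts 1/12 s, in which the tool goes at most 41.7 mm and 7.16 degrees, less where a joint would pass 70% of its speed; a pose out of reach is approached as far as the arm can. A call with a gripper value outside its range is refused whole. The fingers move at their own pace and stop on an object; "grip_force" is the grip in N (left out, the last holds). Time passes only in rows, so rows that do not move let the fingers close. It gives the time, the measured TCP pose, the force, the opening and the grip force at its end, in the units of the state.
- get_obs(): the state, without advancing time (a new reading comes with each control period).
- imaging.get_image(name): name is "side" or "top"; returns a dict with "image" (384x512x3 uint8, red, green, blue), "camera_matrix" (3x3 intrinsics, pixels), "origin" and "rotation" of the camera in the world. Camera axes: x right, y down, z forward; pixel columns grow to the right and rows downward; lengths in m; the calibration is good to about 2 mm. A picture is of the moment at which its call begins. There is no depth.
- job.sign_off(): hands the job in; it is judged then, once.
The state is a dict: "time_s": time; "qpos": joint angles; "joint_velocities": joint speeds; "effort": joint torques, N m; "eef_pos": TCP position; "eef_rot": TCP orientation; "wrist_force": force on the tool from outside, world axes, zero at the start; "ft_torque": the same for the moment, N m; "width": finger opening in m; "grip_force": force on a finger pad.
Only numpy, scipy, OpenCV 4.12 (cv2) and the standard library are available. Lean on these libraries where they do the work, as an engineer would, in place of code of your own. Each camera call takes 0.05 s, during which the arm holds its last target. There are 200 camera calls.

### The job

Take the steel pull pin out of its wooden rack, dip its foot into the small grey paste pot, then, before moving the plate, seat the pin fully in the hole of the boss on the aluminium fixture plate. With the pin, slide the plate outward along its riser until its free end is level with the pointer blade, and finish still gripping the pin, holding the now nose-heavy plate flat on the riser so that it never tips. Do not lift the plate off the riser or let go of the pin while the plate hangs out, do not upset the pot, and leave the other things on the bench alone.

Things in the scene. Friction and masses are not known exactly. Their poses are not given: they have to be found in the camera images.
- pin: Loose round steel pin, 76 mm long, 60 g, upright in the wooden rack. Origin at its foot's lower end, z up along it. Foot 16 mm diameter, 24 mm long (last 7 mm tapered to 9 mm); collar 36 mm diameter, z = 24 to 30 mm; plain round grip 22 mm diameter, z = 30 to 76 mm. Grip it from above at z = 55 mm or higher, so that the fingertips clear the collar.
- pin_tip (a point): Centre of the lower end of the pin's foot.
- pin_collar (a point): Centre of the underside of the pin's collar, 24 mm above the tip; this face lands on the boss (or rack) when the pin is fully seated.
- rack: Fixed wooden block 70 x 70 x 40 mm high with one vertical 20 mm hole in the middle, in which the pin stands, collar on the block's top. Origin at the centre of its underside.
- pot: Loose small round open pot of grey plastic, 68 mm outside diameter at the rim, 42 mm high, wall 3 mm, at least 35 mm deep inside, narrowing a little downward, 250 g. Origin at the centre of its underside.
- pot_rim (a point): Centre of the pot's mouth, at rim height (42 mm above the bench).
- plate: Loose aluminium fixture plate 260 x 70 x 10 mm, 0.6 to 0.9 kg, on the riser between its rails. Origin at the centre of its underside, x towards the nose (outward). A square boss (44 mm, top 28 mm above the underside) stands 100 mm behind the origin; a dark round workpiece (60 mm diameter, top 53 mm above the underside) is fixed 90 mm ahead. Balance point 13 mm ahead of the origin.
- plate_hole (a point): Centre of the mouth of the 20 mm through hole (2 mm chamfer), on the boss top. The seated pin's collar lies on the boss here; the hole is 28 mm deep, so the foot does not reach the riser. Sliding takes 2 to 7 N. Once the balance point passes the riser's outer edge the plate tips unless held down here, with up to 8 N.
- plate_nose (a point): Middle of the plate's outer end face (the free end that overhangs), 130 mm ahead of the plate's origin, 5 mm above its underside.
- riser: Fixed steel riser block 220 x 90 mm, top 60 mm above the bench, bolted down. Origin at the centre of its underside; x is the outward sliding direction. Along both long sides of its top run rails 8 mm high and 8 mm wide, 2 mm clear of the plate's sides.
- riser_edge (a point): Middle of the riser's outer top edge, 110 mm from its origin along x; the plate overhangs beyond it.
- pointer: Fixed steel stand (50 x 50 mm foot, 12 mm post) beside the overhang, 90 mm to riser +y of the riser's middle line, axes as the riser's. Origin at the centre of the foot's underside. A thin blade, 5 mm thick, points from the post to -y; its mid-plane x = 0 is the mark for the plate's nose end. It lies 145 to 165 mm beyond the riser's outer edge.
- pointer_tip (a point): Tip of the pointer blade, 66 mm above the bench, 15 mm clear of the plate's side.
- oil_bottle: Bystander: orange bottle, 64 mm diameter, 150 mm tall, on the bench; leave alone. Origin at the centre of its base.
- beaker: Bystander: clear plastic cup, 72 mm diameter, 80 mm high; leave alone. Origin at the centre of its base.
- driver: Bystander: screwdriver lying on the bench; leave alone.
Mind the look-alikes: they are no part of the job. Leave any black or purple look-alike of the pin alone. Several things have the shape of the pot; the one meant has the colours described above.

How it is judged:
By the outcome, as a careful person would: the job done as asked, in the order asked, and still so for the second after the job is handed in, while the arm keeps its last pose, push and grip.
It also fails if it takes over 45 s, if anything falls off the work surface, if the arm or the gripper's body presses on something with over 40 N, if the wrist force passes 120 N, or if a joint passes its speed limit or range.

## Working session

There is one attempt and no reset: what is moved stays moved. The work goes in short steps, Python scripts to look and compute and a tool call to move; the robot and the scene stay as the last step left them, time stands still between calls to the robot, and variables do not carry over. Pictures are saved under pics/ and viewed, at most 10 in all, crops included, and the job is handed in when it is done.

Besides the shell and the picture viewer there is one more tool, called after "Emit:" as name(argument=value, ...), one argument or row to a line, values as JSON. jog_arm: Moves the arm, as the interface text tells. Its arguments: {"type":"object","properties":{"plan":{"type":"array","items":{"type":"array"}},"grip_force":{"type":"number"}},"required":["plan"]}

```bash
mkdir -p pics; ls
python3 - <<'E'
from cell import get_obs, imaging, job
import cv2,numpy as np,pickle
d={}
for n in("top","side"):
    r=imaging.get_image(n);d[n]=r
    cv2.imwrite(f"pics/{n}0.png",cv2.resize(r["image"][:,:,::-1],(768,576),interpolation=cv2.INTER_CUBIC))
    print(n,r["camera_matrix"],r["origin"],r["rotation"])
pickle.dump(d,open("d0.pkl","wb"))
o=get_obs();print(o["eef_pos"],o["eef_rot"],o["width"],o["wrist_force"])
E
```

```text
pics
top [[462.701367     0.         256.48648841]
 [  0.         462.701367   192.77602958]
 [  0.           0.           1.        ]] [ 0.48765866 -0.02840431  1.26214163] [-3.0574245  -0.01308672 -1.54486884]
side [[437.62208747   0.         258.53807346]
 [  0.         437.62208747 200.84815372]
 [  0.           0.           1.        ]] [0.54478262 0.9977848  0.68201099] [-2.08565039  0.01587713 -3.11380689]
[ 0.2198334  -0.63802796  0.23065913] [-3.14057280e+00 -5.45911404e-05  3.31805094e-01] 0.08552194638318865 [0.22751938 0.34456718 0.30620336]
```

View pics/top0.png

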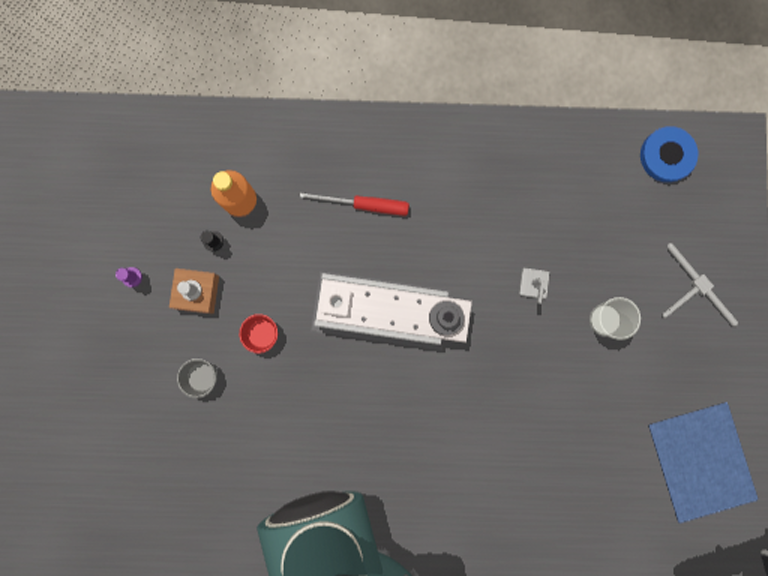

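View pics/side0.png

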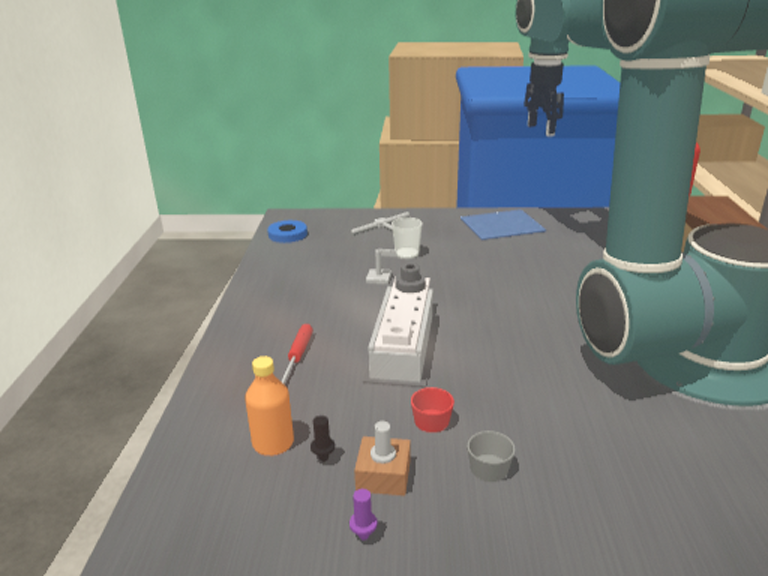

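The top view shows the pin at (189,289), the grey pot at (198,378), the boss hole at (336,300) and the blade tip near (540,308). The nose end is near (470,320), in the 1.5x picture. The side view agrees. Outward is roughly −y. Next I'll enlarge and measure.

```bash
cat > h.py <<'E'
import numpy as np,cv2
from scipy.spatial.transform import Rotation as R
def rot(r): return R.from_euler("xyz",r["rotation"]).as_matrix() if np.size(r["rotation"])==3 else np.array(r["rotation"])
def cast(r,uv,z):
    d=rot(r)@np.linalg.solve(r["camera_matrix"],[uv[0],uv[1],1]); o=np.array(r["origin"])
    return o+d*(z-o[2])/d[2]
def proj(r,p):
    c=r["camera_matrix"]@(rot(r).T@(np.array(p)-r["origin"])); return c[:2]/c[2]
def crop(im,x0,y0,w,h,s): return cv2.resize(im[y0:y0+h,x0:x0+w,::-1],None,fx=s,fy=s,interpolation=cv2.INTER_CUBIC)
E
python3 - <<'E'
import pickle;from h import *
d=pickle.load(open("d0.pkl","rb"));t=d["top"];im=t["image"];s=d["side"]["image"]
a=np.hstack([crop(im,105,175,44,40,6),crop(im,112,232,44,40,6),crop(im,205,178,44,40,6)])
b=np.hstack([crop(im,205,170,165,70,3),crop(s,228,270,49,35,6)[:210,:292]])
W=max(a.shape[1],b.shape[1]);p=lambda x:np.pad(x,((0,0),(0,W-x.shape[1]),(0,0)))
cv2.imwrite("pics/c0.png",np.vstack([p(a),p(b)]))
for n,uv,z in(("pin",(126,192.5),.092),("pot",(131.5,252),.042),("hole",(224,200),.088),("tip",(360,204),.066),("nose",(314,214),.07)): print(n,cast(t,uv,z).round(4))
# pot by mask
print(W)
E
```

```text
pin [0.5785 0.2888 0.092 ]
pot [0.4272 0.2803 0.042 ]
hole [0.5664 0.0409 0.088 ]
tip [ 0.567  -0.3109  0.066 ]
nose [ 0.5377 -0.1912  0.07  ]
792
```

View pics/c0.png

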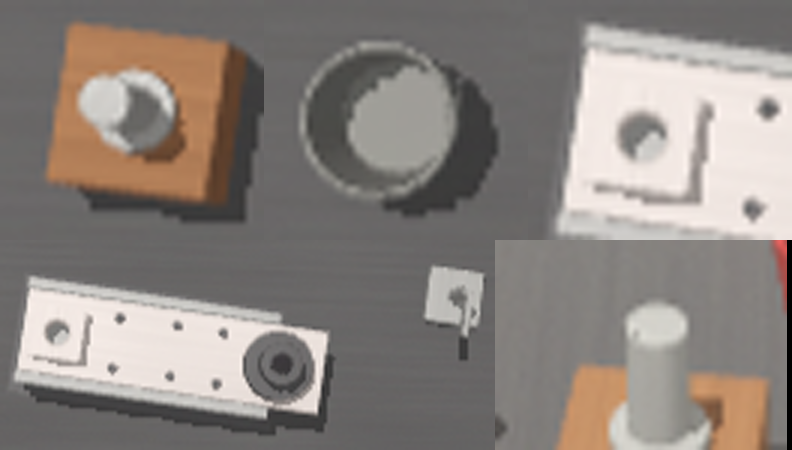

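Run:
```python
import pickle;from h import *
d=pickle.load(open("d0.pkl","rb"));t=d["top"];s=d["side"]
def P(x0,y0,k,X,Y,z): return cast(t,(x0+(X+.5)/k-.5,y0+(Y+.5)/k-.5),z)
pin=P(105,175,6,102,100,.092);col=P(105,175,6,137,112,.046);rk=P(105,175,6,145,113,.04)
pot=P(112,232,6,115,120,.042);hole=P(205,178,6,114,136,.088)
n1=P(205,170,3,328,92,.07);n2=P(205,170,3,318,174,.07);nose=(n1+n2)/2
r1=P(205,170,3,30,37,.068);r2=P(205,170,3,281,76,.068)
b=[P(205,170,3,*q,.066) for q in((466,70),(465,97),(463,116),(458,56))]
for k in "pin col rk pot hole n1 n2 nose r1 r2 b".split(): print(k,np.round(eval(k),4).tolist())
u=(nose-hole)[:2];print("len",np.linalg.norm(u),"should 230");u/=np.linalg.norm(u)
u2=(r2-r1)[:2];print(np.linalg.norm(u2));u2/=np.linalg.norm(u2);v=(n1-n2)[:2]
print("yaw",[np.degrees(np.arctan2(a[1],a[0])) for a in(u,u2,np.array([v[1],-v[0]]))],np.linalg.norm(v))
w=np.array([-u2[1],u2[0]])
for q in b: print("tip rel nose along,lat",(q-nose)[:2]@u2,(q-nose)[:2]@w)
print("edge->blade",(b[0]-r2)[:2]@u2)
# side consistency: pin top centre pixel in side crop(offset 495,240)
S=(228+(656-495+.5)/6-.5,270+(325-240+.5)/6-.5);print(S,proj(s,pin),"side cast",cast(s,S,.092))
```

```text
pin [0.5814, 0.3, 0.092]
col [0.5802, 0.2974, 0.046]
rk [0.5803, 0.2955, 0.04]
pot [0.4282, 0.2823, 0.042]
hole [0.5658, 0.0419, 0.088]
n1 [0.573, -0.1906, 0.07]
n2 [0.5023, -0.1831, 0.07]
nose [0.5377, -0.1869, 0.07]
r1 [0.6139, 0.0677, 0.068]
r2 [0.5859, -0.15, 0.068]
b [[0.5957, -0.3107, 0.066], [0.5722, -0.31, 0.066], [0.5556, -0.3084, 0.066], [0.6077, -0.3037, 0.066]]
len 0.2304823638248814 should 230
0.21948454622341154
yaw [np.float64(-97.00591761863059), np.float64(-97.31472501390904), np.float64(-96.05364202778078)] 0.07111658630458119
tip rel nose along,lat 0.11546614115399857 0.07328111079808403
tip rel nose along,lat 0.11776011267856001 0.04989324711368562
tip rel nose along,lat 0.11825865242581987 0.033308623140409596
tip rel nose along,lat 0.10694556309014693 0.08429493617238311
edge->blade 0.15817027518923296
(254.41666666666666, 283.75) [254.71435653 283.5231295 ] side cast [0.58198826 0.30075634 0.092     ]
```

Emit:
jog_arm(
  plan=[
    [[0,0,-2],[14,36,0],1],
    [[0,0,-2],[14,36,0],1],
    [[0,0,-2],[14,36,0],1],
    [[0,0,-2],[14,36,0],1],
    [[0,0,-2],[14,36,0],1],
    [[0,0,-2],[14,36,0],1],
    [[0,0,-2],[14,36,0],1],
    [[0,0,-2],[14,36,0],1],
    [[0,0,-2],[14,36,0],1],
    [[0,0,-2],[14,36,0],1],
    [[0,0,-2],[14,36,0],1],
    [[0,0,-2],[14,36,0],1],
  ],
)

```text
time_s: 1.1
eef_pos: [0.3879, -0.2044, 0.2312]
eef_rot: [3.142, -0.0, -0.089]
wrist_force: [0.1, -0.6, 0.4]
width: 0.0853
grip_force: 0.0
```

Emit:
jog_arm(
  plan=[
    [[0,0,-1],[14,36,0],1],
    [[0,0,-1],[14,36,0],1],
    [[0,0,0],[14,36,0],1],
    [[0,0,0],[14,36,0],1],
    [[0,0,0],[14,36,0],1],
    [[0,0,0],[14,36,0],1],
    [[0,0,0],[14,36,0],1],
    [[0,0,0],[14,36,0],1],
    [[0,0,0],[14,36,0],1],
    [[0,0,0],[14,36,0],1],
    [[0,0,0],[14,36,0],1],
    [[0,0,0],[14,36,0],1],
  ],
)

```text
time_s: 2.1
eef_pos: [0.556, 0.2279, 0.2309]
eef_rot: [3.141, 0.0, -0.122]
wrist_force: [0.8, -0.9, 0.4]
width: 0.0853
grip_force: 0.0
```

Emit:
jog_arm(
  plan=[
    [[0,0,0],[12.5,35,0],1],
    [[0,0,0],[12.5,35.5,0],1],
    [[0,0,0],[0,0,-20],1],
    [[0,0,0],[0,0,-30],1],
    [[0,0,0],[0,0,-30],1],
    [[0,0,0],[0,0,-14],1],
  ],
)

```text
time_s: 2.6
eef_pos: [0.5795, 0.296, 0.1328]
eef_rot: [3.139, 0.004, -0.122]
wrist_force: [-0.8, -1.0, -0.7]
width: 0.0855
grip_force: 0.0
```

Run:
```python
from cell import get_obs, imaging
from h import *
t=imaging.get_image("top");s=imaging.get_image("side")
cv2.imwrite("pics/g1.png",np.hstack([crop(t["image"],80,150,90,90,4),crop(s["image"],210,210,90,90,4)]))
o=get_obs();print(o["eef_pos"],proj(s,o["eef_pos"]),proj(s,[.5808,.2985,.092]))
```

```text
[0.57976219 0.29575927 0.1343673 ] [255.17878029 265.78067097] [255.03352371 283.03210444]
```

View pics/g1.png

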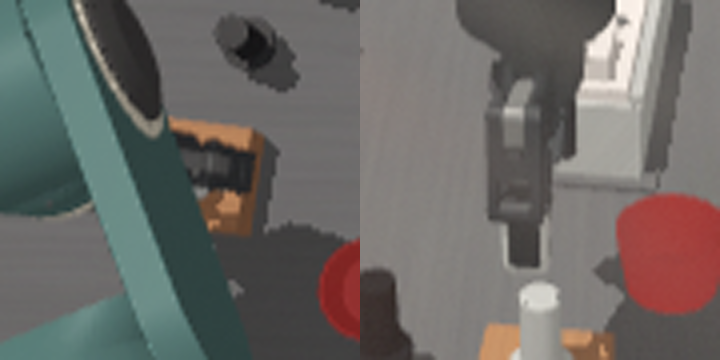

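The pin sits centred between the open fingers. The near finger shows at (524,250), and the offset matches its yaw. Descend and grip.

Emit:
jog_arm(
  plan=[
    [[0,0,0],[1,2.5,-20],1],
    [[0,0,0],[0,0,-25],1],
    [[0,0,0],[0,0,-20],1],
    [[0,0,0],[0,0,-11],1],
    [[0,0,0],[0,0,0],1],
    [[0,0,0],[0,0,0],0.1],
    [[0,0,0],[0,0,0],0.1],
    [[0,0,0],[0,0,0],0.1],
    [[0,0,0],[0,0,0],0.1],
    [[0,0,0],[0,0,0],0.1],
    [[0,0,0],[0,0,0],0.1],
  ],
  grip_force=60,
)

```text
time_s: 3.62
eef_pos: [0.5822, 0.2989, 0.0621]
eef_rot: [-3.141, -0.001, -0.122]
wrist_force: [-0.9, 0.3, 3.7]
width: 0.0197
grip_force: 58.4
```

Emit:
jog_arm(
  plan=[
    [[0,0,0],[0,0,15],0.1],
    [[0,0,0],[0,0,30],0.1],
    [[0,0,0],[0,0,30],0.1],
    [[0,0,0],[0,0,15],0.1],
    [[0,0,0],[-14,-2,0],0.1],
    [[0,0,0],[-30,-3,0],0.1],
    [[0,0,0],[-30,-3,0],0.1],
    [[0,0,0],[-30,-3,0],0.1],
    [[0,0,0],[-30,-3,0],0.1],
    [[0,0,0],[-20,-3,0],0.1],
    [[0,0,0],[0,0,0],0.1],
    [[0,0,0],[0,0,0],0.1],
  ],
)

```text
time_s: 4.62
eef_pos: [0.4274, 0.2819, 0.1521]
eef_rot: [-3.141, -0.001, -0.121]
wrist_force: [0.4, 0.5, -0.9]
width: 0.0197
grip_force: 58.8
```

Run:
```python
from cell import get_obs, imaging
from h import *
s=imaging.get_image("side");t=imaging.get_image("top")
o=get_obs();e=o["eef_pos"];q=proj(s,e);print(e,o["eef_rot"],q,o["width"],o["wrist_force"])
cv2.imwrite("pics/g2.png",np.hstack([crop(s["image"],int(q[0])-60,int(q[1])-40,120,120,4),crop(t["image"],100,220,70,60,4)[:480].repeat(2,0)[:480]]))
print(int(q[0])-60,int(q[1])-40,proj(s,[.4282,.2823,.042]))
```

```text
[0.42838082 0.2819172  0.15172813] [-3.14122772e+00 -5.84667270e-04 -1.21982208e-01] [330.46845332 254.96646767] 0.019407309051784265 [0.26893661 0.024779   0.44062995]
270 214 [327.22892021 296.69908812]
```

View pics/g2.png

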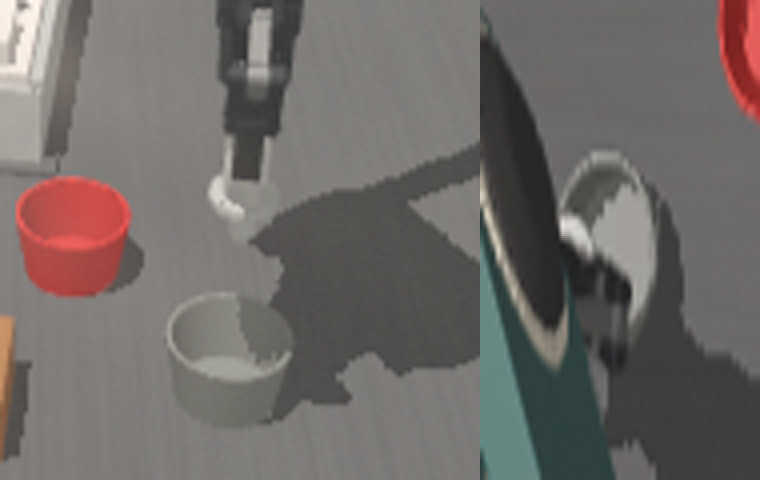

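The pin is held upright, with its collar at (243,205) and foot at (244,235), directly over the grey pot at (230,330). Dip.

Emit:
jog_arm(
  plan=[
    [[0,0,0],[0,0,-20],0.1],
    [[0,0,0],[0,0,-25],0.1],
    [[0,0,0],[0,0,-20],0.1],
    [[0,0,0],[0,0,-12],0.1],
    [[0,0,0],[0,0,-9],0.1],
    [[0,0,0],[0,0,-6],0.1],
    [[0,0,0],[0,0,-3],0.1],
    [[0,0,0],[0,0,0],0.1],
    [[0,0,0],[0,0,0],0.1],
    [[0,0,0],[0,0,0],0.1],
  ],
)

```text
time_s: 5.55
eef_pos: [0.4283, 0.282, 0.0572]
eef_rot: [-3.141, -0.001, -0.122]
wrist_force: [-1.1, -0.1, -0.9]
width: 0.0198
grip_force: 58.8
```

Emit:
jog_arm(
  plan=[
    [[0,0,0],[0,0,-2.5],0.1],
    [[0,0,0],[0,0,0],0.1],
    [[0,0,0],[0,0,0],0.1],
    [[0,0,0],[0,0,0],0.1],
  ],
)

```text
time_s: 5.88
eef_pos: [0.4279, 0.2818, 0.0539]
eef_rot: [-3.141, -0.0, -0.122]
wrist_force: [-0.4, -0.6, -0.2]
width: 0.0197
grip_force: 58.8
```

Emit:
jog_arm(
  plan=[
    [[0,0,0],[0,0,15],0.1],
    [[0,0,0],[0,0,30],0.1],
    [[0,0,0],[0,0,35],0.1],
    [[0,0,0],[0,0,30],0.1],
    [[0,0,0],[17,-30,0],0.1],
    [[0,0,0],[17,-30,0],0.1],
    [[0,0,0],[17,-30,0],0.1],
    [[0,0,0],[17,-30,0],0.1],
    [[0,0,0],[17,-30,0],0.1],
    [[0,0,0],[18,-30,0],0.1],
    [[0,0,0],[18,-30,0],0.1],
    [[0,0,0],[18,-30,0],0.1],
  ],
)

```text
time_s: 6.88
eef_pos: [0.5675, 0.0401, 0.164]
eef_rot: [-3.141, -0.0, -0.122]
wrist_force: [0.4, 0.7, -0.8]
width: 0.0198
grip_force: 58.9
```

Emit:
jog_arm(
  plan=[
    [[0,0,0],[0,0,-12],0.1],
    [[0,0,0],[0,0,-12],0.1],
    [[0,0,0],[0,0,0],0.1],
    [[0,0,0],[0,0,0],0.1],
  ],
)

```text
time_s: 7.22
eef_pos: [0.566, 0.0426, 0.1389]
eef_rot: [3.142, 0.002, -0.121]
wrist_force: [-0.8, 0.1, -1.1]
width: 0.0197
grip_force: 58.9
```

Run:
```python
from cell import get_obs, imaging
from h import *
s=imaging.get_image("side")
o=get_obs();e=np.array(o["eef_pos"]);print(e,o["wrist_force"])
h=np.array([.5658,.0419,.088]);print(proj(s,h),proj(s,e-[0,0,.046]),proj(s,e-[0,0,.016]))
cv2.imwrite("pics/g3.png",crop(s["image"],225,170,80,80,7))
```

```text
[0.56637677 0.04271114 0.13975351] [ 0.30179107 -0.20215247  0.1235074 ]
[264.36646187 218.77739468] [264.11526852 217.03511544] [264.00131966 206.92358019]
```

View pics/g3.png

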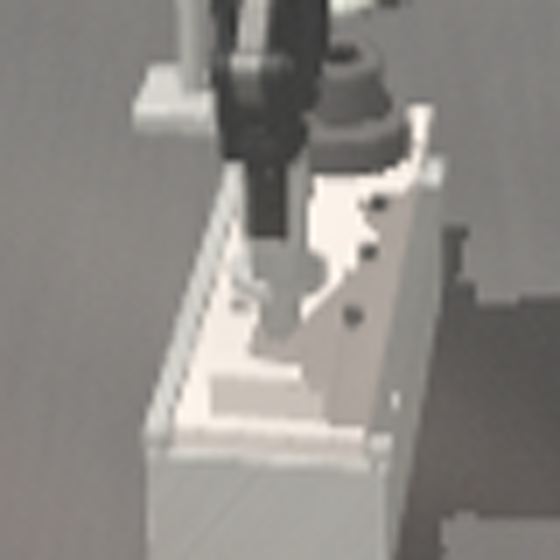

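The foot is at (283,335), just above the boss, with the hole about 1–2 mm further +x. I'll shift slightly and lower it gently.

Emit:
jog_arm(
  plan=[
    [[0,0,0],[1,-0.5,-6],0.1],
    [[0,0,0],[0,0,-4],0.1],
    [[0,0,0],[0,0,-4],0.1],
    [[0,0,0],[0,0,0],0.1],
    [[0,0,0],[0,0,0],0.1],
  ],
)

```text
time_s: 7.68
eef_pos: [0.5677, 0.0415, 0.1256]
eef_rot: [3.142, 0.0, -0.122]
wrist_force: [0.1, -0.6, -1.7]
width: 0.0197
grip_force: 58.9
```

Emit:
jog_arm(
  plan=[
    [[0,0,0],[0,0,-4],0.1],
    [[0,0,0],[0,0,-4],0.1],
    [[0,0,0],[0,0,-3],0.1],
    [[0,0,0],[0,0,-2],0.1],
    [[0,0,0],[0,0,0],0.1],
    [[0,0,0],[0,0,0],0.1],
    [[0,0,0],[0,0,0],0.1],
  ],
)

```text
time_s: 8.27
eef_pos: [0.568, 0.0413, 0.113]
eef_rot: [-3.142, -0.0, -0.122]
wrist_force: [0.3, -0.6, -0.7]
width: 0.0198
grip_force: 58.9
```

Emit:
jog_arm(
  plan=[
    [[0,0,0],[0,0,-1.5],0.1],
    [[0,0,0],[0,0,-1],0.1],
    [[0,0,0],[0,0,-0.5],0.1],
    [[0,0,0],[0,0,0],0.1],
    [[0,0,0],[0,0,0],0.1],
    [[0,0,0],[0,0,0],0.1],
  ],
)

```text
time_s: 8.77
eef_pos: [0.568, 0.0413, 0.1102]
eef_rot: [-3.142, -0.0, -0.122]
wrist_force: [-2.8, 0.5, 5.5]
width: 0.0198
grip_force: 59.8
```

Emit:
jog_arm(
  plan=[
    [[0,0,0],[0,0,-0.5],0.1],
    [[0,0,0],[0,0,0],0.1],
    [[0,0,0],[0,0,0],0.1],
  ],
)

```text
time_s: 9.02
eef_pos: [0.568, 0.0413, 0.1101]
eef_rot: [-3.142, -0.001, -0.122]
wrist_force: [-4.7, -0.5, 10.0]
width: 0.0195
grip_force: 60.3
```

Emit:
jog_arm(
  plan=[
    [[0,0,0],[-0.5,-2,0],0.1],
    [[0,0,0],[-0.5,-4,0],0.1],
    [[0,0,0],[-0.6,-5,0],0.1],
    [[0,0,0],[-0.6,-5,0],0.1],
    [[0,0,0],[-0.6,-5,0],0.1],
    [[0,0,0],[-0.6,-5,0],0.1],
    [[0,0,0],[-0.6,-5,0],0.1],
    [[0,0,0],[-0.6,-5,0],0.1],
    [[0,0,0],[-0.5,-4,0],0.1],
    [[0,0,0],[-0.3,-2,0],0.1],
    [[0,0,0],[0,0,0],0.1],
    [[0,0,0],[0,0,0],0.1],
  ],
  grip_force=80,
)

```text
time_s: 10.02
eef_pos: [0.5632, 0.0001, 0.1103]
eef_rot: [-3.14, -0.002, -0.122]
wrist_force: [1.8, 7.3, 7.6]
width: 0.019
grip_force: 78.0
```

Emit:
jog_arm(
  plan=[
    [[0,0,0],[-0.3,-2,-0.3],0.1],
    [[0,0,0],[-0.5,-4,-0.1],0.1],
    [[0,0,0],[-0.6,-5,0],0.1],
    [[0,0,0],[-0.6,-5,0],0.1],
    [[0,0,0],[-0.6,-5,0],0.1],
    [[0,0,0],[-0.6,-5,0],0.1],
    [[0,0,0],[-0.6,-5,0],0.1],
    [[0,0,0],[-0.6,-5,0],0.1],
    [[0,0,0],[-0.5,-4,0],0.1],
    [[0,0,0],[-0.3,-2,0],0.1],
    [[0,0,0],[0,0,0],0.1],
    [[0,0,0],[0,0,0],0.1],
  ],
)

```text
time_s: 11.02
eef_pos: [0.5582, -0.0417, 0.1103]
eef_rot: [-3.139, -0.003, -0.122]
wrist_force: [2.0, 9.7, 11.4]
width: 0.0194
grip_force: 78.5
```

Emit:
jog_arm(
  plan=[
    [[0,0,0],[-0.3,-2,-0.1],0.1],
    [[0,0,0],[-0.5,-4,-0.1],0.1],
    [[0,0,0],[-0.5,-4,0],0.1],
    [[0,0,0],[-0.5,-4,0],0.1],
    [[0,0,0],[-0.5,-4,0],0.1],
    [[0,0,0],[-0.3,-2,0],0.1],
    [[0,0,0],[-0.2,-2,0],0.1],
    [[0,0,0],[0,0,0],0.1],
    [[0,0,0],[0,0,0],0.1],
  ],
)

```text
time_s: 11.77
eef_pos: [0.5556, -0.0634, 0.1103]
eef_rot: [-3.139, -0.003, -0.122]
wrist_force: [1.8, 12.0, 13.7]
width: 0.0192
grip_force: 78.8
```

Run:
```python
from cell import get_obs, imaging
from h import *
import pickle
t=imaging.get_image("top");s=imaging.get_image("side")
pickle.dump((t,s),open("d1.pkl","wb"))
cv2.imwrite("pics/g4.png",np.vstack([crop(t["image"],290,170,100,70,4),crop(s["image"],225,150,100,70,4)]))
print(get_obs()["eef_pos"],proj(t,[.5722,-.31,.066]),proj(s,[.5722,-.31,.066]))
```

```text
[ 0.55558766 -0.06345747  0.11024598] [359.65745647 201.98480371] [264.21600365 168.02658309]
```

View pics/g4.png

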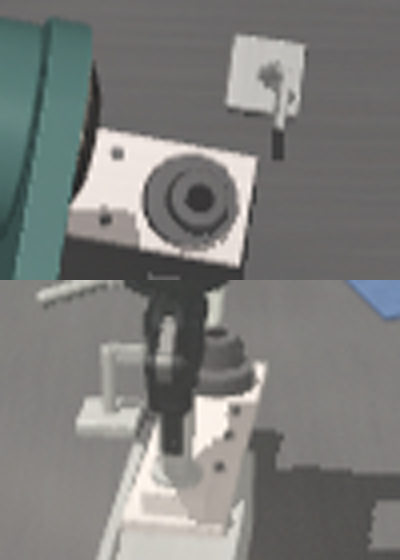

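The nose end edge runs from (257,157) to (245,265), and the blade's light strip from (284,90) to (280,133). About 10 mm remains. Next is a subpixel measurement.

```bash
cat > m.py <<'E'
from h import *
u=np.array([np.cos(np.radians(-97.2)),np.sin(np.radians(-97.2))])
def gap(t):
    g=t["image"].astype(float).mean(2)
    E=[]
    for y in range(213,234):   # nose edge rows: half-level crossing
        row=g[y,340:375]; k=np.where((row[:-1]>150)&(row[1:]<=150))[0]
        if len(k): k=k[0]; E.append((340+k+(row[k]-150)/(row[k]-row[k+1]),y))
    B=[]
    for y in range(195,202):
        w=g[y,356:366]; w=np.clip(w-95,0,None)
        if w.sum()>20: B.append(((w*np.arange(356,366)).sum()/w.sum(),y))
    print(np.round(E,2).tolist(),np.round(B,2).tolist())
    e=np.array([cast(t,q,.07)[:2]@u for q in E]); b=np.array([cast(t,q,.066)[:2]@u for q in B])
    print(np.round(e,4),np.round(b,4)); return np.median(b)-np.median(e)
E
python3 - <<'E'
import pickle;from m import *
print(gap(pickle.load(open("d1.pkl","rb"))[0]))
E
```

```text
[[353.44, 213.0], [353.12, 214.0], [352.93, 215.0], [352.6, 216.0], [352.47, 217.0], [352.4, 218.0], [352.34, 219.0], [351.97, 220.0], [351.7, 221.0], [351.53, 222.0], [351.46, 223.0], [351.39, 224.0], [351.34, 225.0], [351.29, 226.0], [350.78, 227.0], [350.67, 228.0], [350.52, 229.0], [345.0, 230.0], [350.34, 231.0], [350.18, 232.0], [349.78, 233.0]] [[359.79, 195.0], [359.93, 196.0], [360.15, 197.0], [360.67, 198.0], [360.06, 199.0], [359.61, 200.0], [359.9, 201.0]]
[0.2228 0.2223 0.2222 0.2217 0.2217 0.2218 0.222  0.2215 0.2211 0.221
 0.2212 0.2213 0.2216 0.2218 0.2208 0.2209 0.2208 0.2071 0.2211 0.221
 0.2203] [0.2338 0.2345 0.2354 0.2371 0.2359 0.235  0.2361]
0.014052882924612292
```

Emit:
jog_arm(
  plan=[
    [[0,0,0],[-0.3,-2,0],0.1],
    [[0,0,0],[-0.5,-4,0],0.1],
    [[0,0,0],[-0.4,-3,0],0.1],
    [[0,0,0],[-0.2,-2,0],0.1],
    [[0,0,0],[-0.1,-1,0],0.1],
    [[0,0,0],[0,0,0],0.1],
    [[0,0,0],[0,0,0],0.1],
  ],
)

```text
time_s: 12.45
eef_pos: [0.5542, -0.0752, 0.1104]
eef_rot: [-3.138, -0.003, -0.121]
wrist_force: [2.8, 14.4, 13.7]
width: 0.0197
grip_force: 78.9
```

Run:
```python
from cell import get_obs, imaging
from m import *
t=imaging.get_image("top");s=imaging.get_image("side");print(gap(t));print(get_obs()["eef_pos"])
cv2.imwrite("pics/g5.png",np.vstack([crop(t["image"],335,180,40,30,10)[:,:],crop(s["image"],240,150,50,35,8)]))
```

```text
[[357.92, 213.0], [357.7, 214.0], [357.58, 215.0], [357.53, 216.0], [357.36, 217.0], [356.81, 218.0], [356.68, 219.0], [356.52, 220.0], [356.39, 221.0], [356.35, 222.0], [356.2, 223.0], [355.79, 224.0], [355.68, 225.0], [355.52, 226.0], [355.38, 227.0], [355.33, 228.0], [355.18, 229.0], [354.78, 230.0], [354.66, 231.0], [354.51, 232.0], [354.37, 233.0]] [[359.78, 195.0], [359.92, 196.0], [360.15, 197.0], [360.67, 198.0], [360.08, 199.0], [359.55, 200.0], [359.88, 201.0]]
[0.2343 0.2341 0.2341 0.2343 0.2342 0.2331 0.2332 0.2331 0.2331 0.2333
 0.2333 0.2326 0.2327 0.2326 0.2326 0.2328 0.2327 0.2321 0.2321 0.2321
 0.232 ] [0.2337 0.2345 0.2354 0.2371 0.2359 0.2349 0.2361]
0.0023230078462975756
[ 0.55422566 -0.07522094  0.11038338]
```

View pics/g5.png

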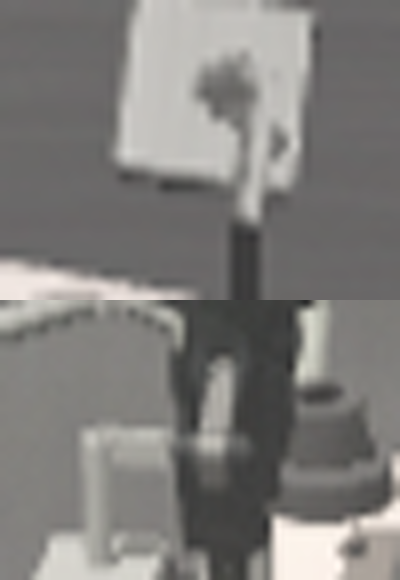

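The blade's light strip ends at (248,220), with its shadow below it. The plate corner is just left of it, so only a few mm remain. I'll check the blade centre without background bias.

Run:
```python
from cell import imaging
from m import *
t=imaging.get_image("top");g=t["image"].astype(int).mean(2)
print(g[196:206,354:368].astype(int))
for y in(199,200,201):
    w=np.clip(g[y,357:363]-110,0,None);x=(w*np.arange(357,363)).sum()/w.sum();print(y,x,cast(t,(x,y),.066)[:2]@u)
```

```text
[[193 195 192 192 164 132 187 173 176 188 154 103 104 104]
 [144 158 164 184 144 128 187 163 193 188 143 103 102 102]
 [ 76  91 104 123 124 151 187 154 158 164 119 104 104 104]
 [ 96  96  98  97 112 170 187 118  94 102 107 106 105 106]
 [104 103 103 104 119 174 187  99  94  95 104 104 104 105]
 [103 103 103 103 109 147 175 103 102 103 102 103 102 103]
 [102 102 103 103  76  91 113 103 102 103 102 103 103 102]
 [103 103 103 103  62  62  62 103 103 102 103 102 102 103]
 [105 105 105 104  63  63  63 105 105 104 103 103 103 103]
 [105 105 105 104  62  63  64 105 105 105 105 105 105 104]]
199 359.6233183856502 0.23472260970735126
200 359.4473684210526 0.23461429861385832
201 359.6343042071198 0.2354407601385089
```

Emit:
jog_arm(
  plan=[
    [[0,0,0],[-0.1,-0.8,0],0.1],
    [[0,0,0],[-0.1,-1,0],0.1],
    [[0,0,0],[0,0,0],0.1],
    [[0,0,0],[0,0,0],0.1],
    [[0,0,0],[0,0,0],0.1],
    [[0,0,0],[0,0,0],0.1],
    [[0,0,0],[0,0,0],0.1],
    [[0,0,0],[0,0,0],0.1],
  ],
)

```text
time_s: 13.27
eef_pos: [0.5541, -0.0769, 0.1105]
eef_rot: [-3.138, -0.003, -0.121]
wrist_force: [2.8, 16.0, 14.9]
width: 0.0191
grip_force: 79.2
```

Run:
```python
from cell import get_obs, imaging
from m import *
t=imaging.get_image("top");gap(t);o=get_obs();print(o["eef_pos"],o["wrist_force"],o["width"])
```

```text
[[358.58, 213.0], [358.55, 214.0], [358.28, 215.0], [357.91, 216.0], [357.69, 217.0], [357.52, 218.0], [357.39, 219.0], [357.44, 220.0], [356.97, 221.0], [356.69, 222.0], [356.53, 223.0], [356.38, 224.0], [356.34, 225.0], [356.19, 226.0], [355.79, 227.0], [355.66, 228.0], [355.52, 229.0], [355.37, 230.0], [355.32, 231.0], [355.18, 232.0], [340.81, 233.0]] [[359.78, 195.0], [359.91, 196.0], [360.15, 197.0], [360.66, 198.0], [360.11, 199.0], [359.56, 200.0], [359.88, 201.0]]
[0.236  0.2362 0.2359 0.2353 0.235  0.2349 0.235  0.2354 0.2346 0.2342
 0.2341 0.2341 0.2343 0.2343 0.2336 0.2336 0.2336 0.2336 0.2338 0.2338
 0.1974] [0.2337 0.2344 0.2354 0.237  0.236  0.2349 0.2361]
[ 0.55408318 -0.07684574  0.1104951 ] [ 1.87783729 14.84519126 14.649306  ] 0.019086189491821375
```

Emit:
jog_arm(
  plan=[
    [[0,0,0],[0,0.5,0],0.1],
    [[0,0,0],[0,0,0],0.1],
    [[0,0,0],[0,0,0],0.1],
    [[0,0,0],[0,0,0],0.1],
  ],
)

```text
time_s: 13.65
eef_pos: [0.5541, -0.0767, 0.1104]
eef_rot: [-3.139, -0.003, -0.121]
wrist_force: [2.8, 13.9, 13.9]
width: 0.0194
grip_force: 79.0
```

Run:
```python
from cell import get_obs, imaging
from m import *
t=imaging.get_image("top");s=imaging.get_image("side");gap(t);o=get_obs();print(o["eef_pos"],o["wrist_force"])
cv2.imwrite("pics/g6.png",np.hstack([crop(s["image"],235,160,80,80,5),crop(t["image"],300,180,80,80,5)]))
```

```text
[[358.58, 213.0], [358.55, 214.0], [358.28, 215.0], [357.9, 216.0], [357.69, 217.0], [357.51, 218.0], [357.39, 219.0], [357.44, 220.0], [356.97, 221.0], [356.69, 222.0], [356.53, 223.0], [356.46, 224.0], [356.39, 225.0], [356.34, 226.0], [355.98, 227.0], [355.66, 228.0], [355.52, 229.0], [355.38, 230.0], [355.32, 231.0], [355.18, 232.0], [354.76, 233.0]] [[359.78, 195.0], [359.92, 196.0], [360.16, 197.0], [360.67, 198.0], [360.09, 199.0], [359.56, 200.0], [359.88, 201.0]]
[0.236  0.2362 0.2359 0.2352 0.2351 0.2349 0.235  0.2354 0.2346 0.2342
 0.2341 0.2343 0.2345 0.2347 0.2341 0.2336 0.2336 0.2336 0.2338 0.2338
 0.233 ] [0.2338 0.2345 0.2354 0.2371 0.2359 0.2349 0.2361]
[ 0.55403827 -0.07669415  0.11038049] [ 2.32355166 12.38613884 13.14215756]
```

View pics/g6.png

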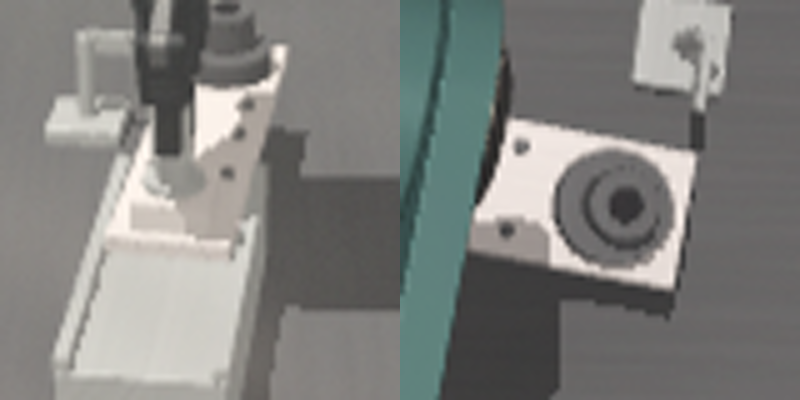

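The plate lies flat on the riser with the collar seated on the boss, at (175,190) in the left half. The nose end at (685,220) in the right half is level with the blade at (700,90). Handing in.

```bash
python3 -c "
from cell import job
print(job.sign_off())"
```

```text
the job is handed in; nothing more can be done
None
```

The job is handed in at about 14 s: the pin was dipped and seated in the boss, and the plate slid out until its nose was within about 1 mm of the blade by the camera, still gripped and held flat with about 13 N; no verdict came back.

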